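# Unload the light-curing box and lock its gate

### The job

Take every cast out of the curing box's chamber, sliding its gate further open if that helps, and stand each one upright on the narrow raised rail, centred across the rail and clear of the bench. Then push the sliding gate fully home by its fin until the brass spring catch clicks up behind it, and turn the wing knob on the gate clockwise a quarter turn to its stop so that its tongue locks behind the frame. Leave all the casts standing on the rail, and do not disturb the bottle, the jar or the spatula.

Things in the scene. Friction and masses are not known exactly. Their poses are not given: they have to be found in the camera images.
- model1: Dental cast: white plate 64 (its x) x 44 (y) x 10 mm with a stone tooth ridge along its middle, 22 mm wide (x), 40 mm long (y), from 10 to 37 mm above the plate's underside. Grip it across the ridge (along x) from above, fingertips above the plate. Origin: centre of the underside, z up. 80 to 155 g. At first upright on the chamber floor. 3 or 4 casts are present.
- model2: Dental cast: white plate 64 (its x) x 44 (y) x 10 mm with a stone tooth ridge along its middle, 22 mm wide (x), 40 mm long (y), from 10 to 37 mm above the plate's underside. Grip it across the ridge (along x) from above, fingertips above the plate. Origin: centre of the underside, z up. 80 to 155 g. At first upright on the chamber floor. 3 or 4 casts are present.
- model3: Dental cast: white plate 64 (its x) x 44 (y) x 10 mm with a stone tooth ridge along its middle, 22 mm wide (x), 40 mm long (y), from 10 to 37 mm above the plate's underside. Grip it across the ridge (along x) from above, fingertips above the plate. Origin: centre of the underside, z up. 80 to 155 g. At first upright on the chamber floor. 3 or 4 casts are present.
- model4: Dental cast: white plate 64 (its x) x 44 (y) x 10 mm with a stone tooth ridge along its middle, 22 mm wide (x), 40 mm long (y), from 10 to 37 mm above the plate's underside. Grip it across the ridge (along x) from above, fingertips above the plate. Origin: centre of the underside, z up. 80 to 155 g. At first upright on the chamber floor. 3 or 4 casts are present.
- unit: Light-curing box, fixed to the bench, 190 (its x) x 315 (y) mm, white walls. Origin: on the bench under the centre of the open-topped chamber, z up. Chamber inside: x -85 to 85 mm, y -70 to 70 mm, floor at 8 mm; walls to 65 mm, outer steel guide lips to 73 mm. From y = 80 to 235 mm it goes on as the wing over which the open gate is parked.
- gate (a joint): Opening of the aluminium gate sliding level over the chamber along the unit's y, in m: 0 = shut (stop), 0.150 = fully open (stop, whole chamber free); starts at 0.11 to 0.145. Plate 180 x 158 x 6 mm, top 72 mm above the bench; shut it spans unit y -78 to 80 mm; opened by d, it and the fin and knob on it are shifted +d. Stays where left; sliding takes about 10 N.
- fin_grip (a point): Middle of the upright black fin near the gate's trailing (+y) edge, at unit x 0, y 65 mm when shut: 60 mm (unit x) x 8 mm (unit y), from 72 to 102 mm above the bench; this point is 93 mm above the bench. Push it, or pinch it from above, to slide the gate.
- catch (a joint): Spring catch, brass block 20 x 12 mm in the wing, moves vertically, in m: 0 = sprung up (top 74 mm above the bench, 2 mm above the gate's top), 0.008 = held down under the gate. Springs up behind the gate's trailing edge once the gate is within 2 mm of home; the gate then cannot be opened again, so shut it only when the chamber is empty.
- catch_top (a point): Middle of the catch's top face; in the unit's frame at x 60, y 88.5 mm.
- knob (a joint): Angle of the wing knob on the gate, rad: 0 = wing along the unit's y (unlocked), grows clockwise from above, 1.571 = wing along the unit's x (stop, locked). Starts at 0 to 0.15, stays where left; friction 0.05 N m. Its hidden tongue below the gate can pass behind the frame edge only with the gate home; turned earlier it blocks the gate.
- knob_grip (a point): Grip point on the axis of the black wing knob, on the gate at x -50, y -15 mm in the unit's frame when shut; wing 44 mm long, 12 mm thick, from 78 to 104 mm above the bench; this point is 96 mm above the bench.
- rail: The fixed aluminium rail: its top face, 22 mm above the bench, is 330 mm long (its x) and only 24 mm wide (its y), on a dark foot 60 mm wide and 5 mm high. Origin: on the bench under its middle; z up. All casts fit on it side by side with their ridges along it.
- wash_bottle: White bottle with a red cap, 60 mm across, 150 mm tall, origin at its foot. Bystander, leave alone.
- jar: Glass jar with a red cap, 56 mm across, 70 mm tall, origin at its foot. Bystander, leave alone.
- spatula: Spatula with a wooden handle, 190 mm long, lying on the bench. Bystander, leave alone.
Things that resemble listed ones, but are neither listed nor needed, are in the scene too. What is shaped like the model3 but green is not meant.

How it is judged:
By the outcome, as a careful person would: the job done as asked, in the order asked, and still so for the second after the job is handed in, with the robot touching nothing.
Of model1, model2, model3, model4 only 3 to 4 are there at a start; the rules pass over those that are not, and their reading is None.
At some moment in a run one of model1, model2, model3, model4 may be knocked a few centimetres aside while the robot is not near it.
It also fails if it takes over 192 s, if anything falls off the work surface, if the arm or the gripper's body presses on something with over 40 N, if the wrist force passes 120 N, or if a joint passes its speed limit or range.

### The arm

A 6-joint arm with a two-finger parallel gripper is mounted at the origin on the work surface. World frame = base frame: x ahead of the robot, y to its left, z up, the work surface at z = 0. Lengths are in mm, angles in rad, forces in N, time in s.
With the tool pointing down it reaches from about 350 to 875 mm from the base axis. Payload 4.2 kg.
Tool frame: the origin (TCP) lies midway between the tips of the shut fingers; the grasp point (between the pads) lies 19 mm behind it (arm.grasp_offset is the distance from the TCP to the grasp point, in mm); z points along the fingers, y is the line along which they close (so a half turn about z gives the same grasp; the last joint's range is limited). The gripper opens to 85 mm and grips with 20 to 120 N. Pads are 22 mm wide; open, the fingers measure 114 mm over their backs; the gripper's body (76 mm by 85 mm) begins 54 mm behind the grasp point. The pads swing forward as they close: fully open they stand 13 mm farther back than shut.
Start: joints at [-0.877, 0.385, 0.008, 0, -1.194, -0.259], TCP at [263.28, -566.818, 231.312] pointing down, gripper open.
Joint ranges: [-3.14, 3.14], [-1.21, 2.06], [-1.07, 1.41], [-3.16, 2.05], [-2.99, -0.16], [-3.1, 3.1]. Speed limits (rad/s): [2.79, 2.79, 3.14, 3.14, 3.14, 3.14].

### API

Orientations are given as a unit quaternion [x, y, z, w].
In Python, from bench import arm gives the robot as it stands. The module is installed in compiled form; this text tells all that it offers.
- The arm moves only by the tool servo_tool, never from a script. Its argument "increments" is a list of rows, each a list of 7 numbers: the opening, from 0 (shut) to 1 (fully open), then the shift along the tool's x, y, z in m, then the turn, a rotation vector about the tool's x, y, z in degrees. In form: [[grip, x, y, z, ax, ay, az], ...]. A call has 1 to 12 rows; each row is the pose to reach, as a shift and turn from the pose commanded when the call began, along the tool's axes at that moment; what a row does not reach only later rows make up. A row lasts 1/8 s, in which the tool goes at most 62.5 mm and 10.7 degrees, less where a joint would pass 70% of its speed; a pose out of reach is approached as far as the arm can. A call with a gripper value outside its range is refused whole. The fingers move at their own pace and stop on an object; the grip force is fixed at half the most. Time passes only in rows, so rows that repeat a pose let the fingers close. It gives the time, the measured TCP pose, the force, the opening and the grip force at its end, in the units of the state.
- arm.read_state(): the state, without advancing time (a new reading comes with each control period).
- arm.get_image(name): name is "side" or "top" or "wrist"; returns a dict with "color" (420x560x3 uint8, red, green, blue), "fx", "fy", "cx", "cy" (pixels), "rvec" (rotation vector, rad) and "tvec" (3), from world to camera coordinates, as OpenCV has them; the wrist camera has in their place "hand_eye" (4x4, takes a point from camera to tool coordinates, whose origin is the TCP and whose axes are the flange's). Camera axes: x right, y down, z forward; pixel columns grow to the right and rows downward; lengths in mm; the calibration is good to about 2 mm. A picture is of the moment at which its call begins: read the wrist's pose just before it. There is no depth.
- arm.job_done(): hands the job in; it is judged then, once.
Trained networks look in the newest picture that a camera, given by its name, has taken for a name from the list of things; names that differ only in an ending like _2 or _b are one class to them, and where a whole thing is asked for, a point or a joint stands for the part that bears it (a point fixed in the world has none). Each returns a list of dicts, best first, with "p" (0 to 1); they miss things now and then, are a little off and sometimes report something else, mostly with a low value. They report only what shows in the picture. A call takes as long as a camera call. They do not tell look-alikes from the thing itself.
- arm.look_for(camera, thing): "box" ([centre column, centre row, width, height] in pixels, round what is visible of it).
- arm.spot_point(camera, thing): "centre" ([column, row] in pixels: a listed point, or the origin of a listed thing).
The state is a dict: "clock": time; "joints": joint angles; "joint_vel": joint speeds; "joint_efforts": joint torques, N m; "position": TCP position; "ee_rot": TCP orientation; "contact_force": force on the tool from outside, world axes, zero at the start; "wrist_torque": the same for the moment, N m; "gripper_width": finger opening in mm; "grasp_force": force on a finger pad.
Only numpy, scipy, OpenCV 4.12 (cv2) and the standard library are available. Lean on these libraries where they do the work, as an engineer would, in place of code of your own. Each camera call takes 0.05 s, during which the arm holds its last target. There are 200 camera calls.

## Working session

There is one attempt and no reset: what is moved stays moved. The work goes in short steps, Python scripts to look and compute and a tool call to move; the robot and the scene stay as the last step left them, time stands still between calls to the robot, and variables do not carry over. Pictures are saved under pics/ and viewed, at most 14 in all, crops included, and the job is handed in when it is done.

Besides the shell and the picture viewer there is one more tool, called after "Call:" as name(argument=value, ...) on one line, values as JSON. servo_tool: Moves the arm, as the interface text tells. Its arguments: {"type":"object","properties":{"increments":{"type":"array","items":{"type":"array","items":{"type":"number"}}}},"required":["increments"]}

```bash
mkdir -p pics
cat > h.py <<'E'
import numpy as np, cv2
from scipy.spatial.transform import Rotation as R
from bench import arm
def cam(name):
    s=arm.read_state(); im=arm.get_image(name)
    K=np.array([[im['fx'],0,im['cx']],[0,im['fy'],im['cy']],[0,0,1]])
    if name=='wrist':
        T=np.eye(4);T[:3,:3]=R.from_quat(s['ee_rot']).as_matrix();T[:3,3]=s['position']
        W=T@np.array(im['hand_eye']); Rc=W[:3,:3]; o=W[:3,3]
    else:
        Rm=R.from_rotvec(np.ravel(im['rvec'])).as_matrix(); Rc=Rm.T; o=-Rm.T@np.ravel(im['tvec'])
    return im['color'],K,Rc,o
def ray(c,px,z):
    _,K,Rc,o=c; d=Rc@np.linalg.solve(K,[px[0],px[1],1]); return o+d*(z-o[2])/d[2]
def proj(c,p):
    _,K,Rc,o=c; q=K@(Rc.T@(np.array(p,float)-o)); return q[:2]/q[2]
def save(c,f,crop=None,s=1):
    i=c[0][:,:,::-1]
    if crop: i=i[crop[1]:crop[3],crop[0]:crop[2]]
    cv2.imwrite('pics/'+f,cv2.resize(i,None,fx=s,fy=s,interpolation=cv2.INTER_CUBIC))
E
python3 - <<'E'
from h import *
np.set_printoptions(precision=1,suppress=True)
s=arm.read_state();print(s)
for n in ['top','side']:
    c=cam(n);save(c,n+'0.png',s=1.4)
    print(n,c[3])
    for t,z in [('model1',0.018*1000-10),('unit',0),('fin_grip',93),('catch_top',66),('knob_grip',96),('rail',0),('wash_bottle',0),('jar',0),('spatula',0)]:
        print(t,[(round(d['p'],2),np.round(d['centre']),ray(c,d['centre'],z)[:2]) for d in arm.spot_point(n,t)])
E
```

```text
{'clock': 0.0, 'joints': array([-0.9,  0.4,  0. , -0. , -1.2, -0.3]), 'joint_vel': array([ 0., -0., -0., -0., -0.,  0.]), 'joint_efforts': array([  0. , -39.2,  18.8,   4.2,  -0. ,   0. ]), 'position': array([ 263. , -566.3,  230.2]), 'ee_rot': array([-0.2,  1. ,  0. , -0. ]), 'contact_force': array([ 0.2, -0.5,  0.3]), 'wrist_torque': array([ 0. , -0. , -0.1]), 'grasp_force': 0.0, 'gripper_width': 85.48697296142319}
top [ 401.4   21.  1239.1]
model1 [(0.84, array([228., 295.]), array([393.2, 176.3])), (0.65, array([308., 200.]), array([635.1, -34.3])), (0.65, array([310., 232.]), array([548.4, -37.4])), (0.64, array([284., 231.]), array([554.6,  29.9])), (0.63, array([255., 231.]), array([554.8, 106.2])), (0.5, array([288., 202.]), array([628.8,  19.6]))]
unit [(0.75, array([297., 218.]), array([587.5,  -3.4]))]
fin_grip [(0.9, array([226., 210.]), array([598.1, 171.1])), (0.46, array([312., 232.]), array([538.9, -37.3]))]
catch_top []
knob_grip [(0.59, array([253., 228.]), array([551.3, 104.4]))]
rail [(0.82, array([405., 235.]), array([ 534.8, -285.3]))]
wash_bottle [(0.83, array(
[... 292 characters left out ...]
)), (0.58, array([287., 223.]), array([552.5, -45.2])), (0.55, array([254., 220.]), array([635.7, -48.7]))]
unit [(0.56, array([271., 237.]), array([588.9,  -6.3]))]
fin_grip [(0.7, array([256., 273.]), array([602.2, 166.3]))]
catch_top [(0.6, array([366., 351.]), array([384.4, 304.4]))]
knob_grip [(0.74, array([285., 243.]), array([548.9,  88.1]))]
rail [(0.96, array([298., 159.]), array([ 539.9, -296.6])), (0.57, array([286., 246.]), array([552.5,  18.4]))]
wash_bottle [(0.73, array([204., 201.]), array([ 772.4, -110.7]))]
jar [(0.73, array([366., 354.]), array([374.4, 277.7])), (0.45, array([356., 228.]), array([383.3, -49.2]))]
spatula [(0.61, array([358., 229.]), array([380. , -46.8]))]
```

View pics/top0.png

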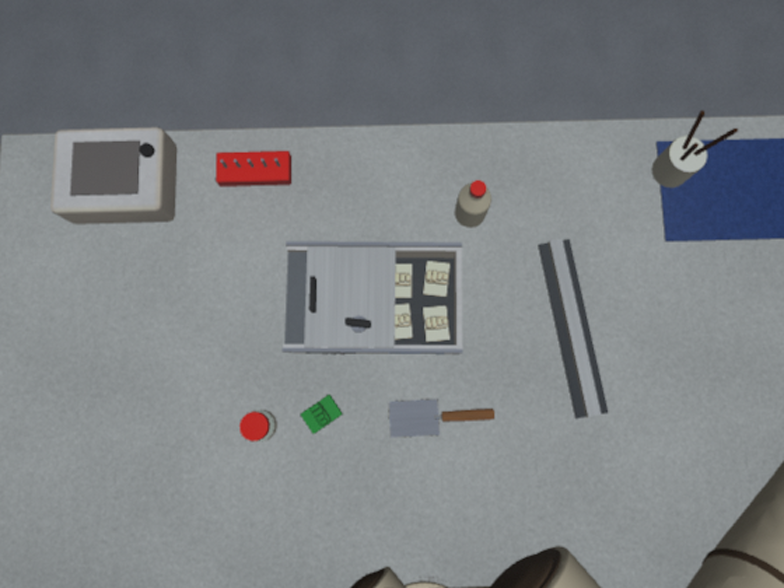

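View pics/side0.png

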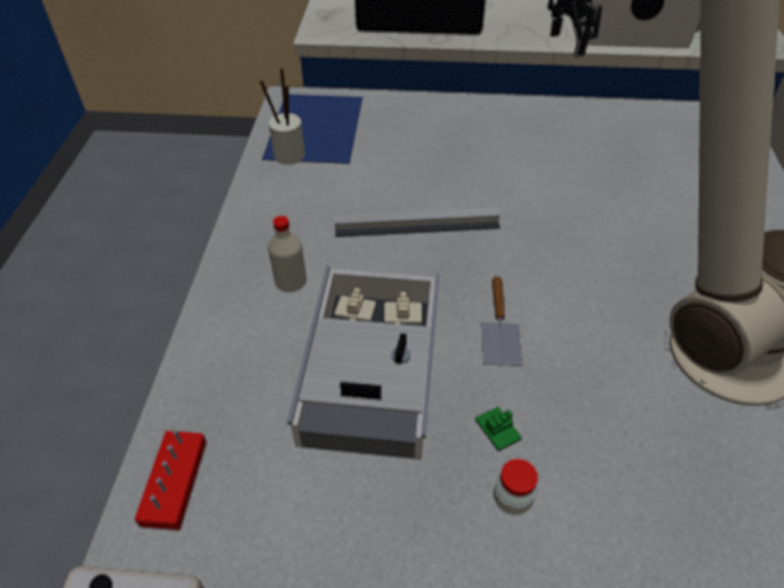

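Four white casts show in the chamber: (402,280), (437,278), (402,320) and (437,323) in the 1.4x top picture. The green look-alike lies at (321,413) on the bench, outside the chamber, so I exclude it. The fin is at (312,293), the knob at (357,323), and the rail runs from (557,240) to (594,413). Next I move above the chamber for a close look.

```bash
cat >> h.py <<'E'
def plan(*tg):
    """targets (x,y,z,tool-x heading deg); increments from the present pose"""
    s=arm.read_state(); M=R.from_quat(s['ee_rot']).as_matrix(); p=np.array(s['position'])
    h=np.degrees(np.arctan2(M[1,0],M[0,0]))
    print('at',np.round(p,1),'head',round(h,2),'j',np.round(s['joints'],2),'t',round(s['clock'],1),'F',np.round(s['contact_force'],1),'w',round(s['gripper_width'],1),'tilt',np.round(M[:2,2],3))
    b=np.radians(h); Mi=np.array([[np.cos(b),np.sin(b),0],[np.sin(b),-np.cos(b),0],[0,0,-1]])
    for t in tg:
        d=Mi.T@(np.array(t[:3])-p)/1000; print(t,'->',np.round(d,4),'az',round((h-t[3]+180)%360-180,2))
E
python3 -c "
from h import *
plan((590,0,330,180),(590,0,330,270))"
```

```text
at [ 263.3 -566.8  231.3] head -155.09 j [-0.88  0.38  0.01 -0.   -1.19 -0.26] t 1.0 F [-0.5  0.   0.3] w 85.1 tilt [ 0. -0.]
(590, 0, 330, 180) -> [-0.5351  0.3764 -0.0987] az 24.91
(590, 0, 330, 270) -> [-0.5351  0.3764 -0.0987] az -65.09
```

Call:
servo_tool(increments=[[1,0,0,-0.06,0,0,0],[1,-0.05,0.035,-0.0987,0,0,2.5],[1,-0.1,0.07,-0.0987,0,0,5],[1,-0.15,0.105,-0.0987,0,0,7.5],[1,-0.2,0.14,-0.0987,0,0,10],[1,-0.25,0.175,-0.0987,0,0,12.5],[1,-0.3,0.21,-0.0987,0,0,15],[1,-0.35,0.245,-0.0987,0,0,17.5],[1,-0.4,0.28,-0.0987,0,0,20],[1,-0.45,0.315,-0.0987,0,0,22],[1,-0.5,0.35,-0.0987,0,0,24.9],[1,-0.5351,0.3764,-0.0987,0,0,24.91]])

```text
clock: 2.5
position: [590.9, 2.4, 329.8]
ee_rot: [-0.001, 1.0, 0.0, -0.0]
contact_force: [0.4, -0.1, 0.1]
gripper_width: 85.5
grasp_force: 0.0
```

Run:
```python
from h import *
np.set_printoptions(precision=1,suppress=True)
plan((590,170,150,180))
c=cam('wrist');save(c,'w1.png',s=1.4)
for t,z in [('model1',8),('unit',0),('fin_grip',93),('catch_top',66),('knob_grip',96)]:
    print(t,[(round(d['p'],2),np.round(d['centre']),ray(c,d['centre'],z)[:2]) for d in arm.spot_point('wrist',t)])
```

```text
at [590.9   2.4 329.8] head -179.93 j [ 0.3  0.3  0.1 -0.  -1.4 -1.9] t 2.5 F [ 0.4 -0.1  0.1] w 85.5 tilt [-0.  0.]
(590, 170, 150, 180) -> [0.  0.2 0.2] az 0.07
model1 [(0.97, array([243., 193.]), array([635.4, -40.5])), (0.67, array([295., 134.]), array([559.8,  26. ])), (0.66, array([237., 128.]), array([552.5, -45.5])), (0.63, array([294., 191.]), array([632.6,  25.3]))]
unit [(0.6, array([269., 160.]), array([593.8,  -6.4]))]
fin_grip [(0.72, array([444., 180.]), array([597.1, 178.7]))]
catch_top [(0.65, array([197., 282.]), array([733.6, -96.2]))]
knob_grip [(0.58, array([372., 133.]), array([548.3,  98.5])), (0.24, array([239., 194.]), array([611.8, -37.1]))]
```

View pics/w1.png

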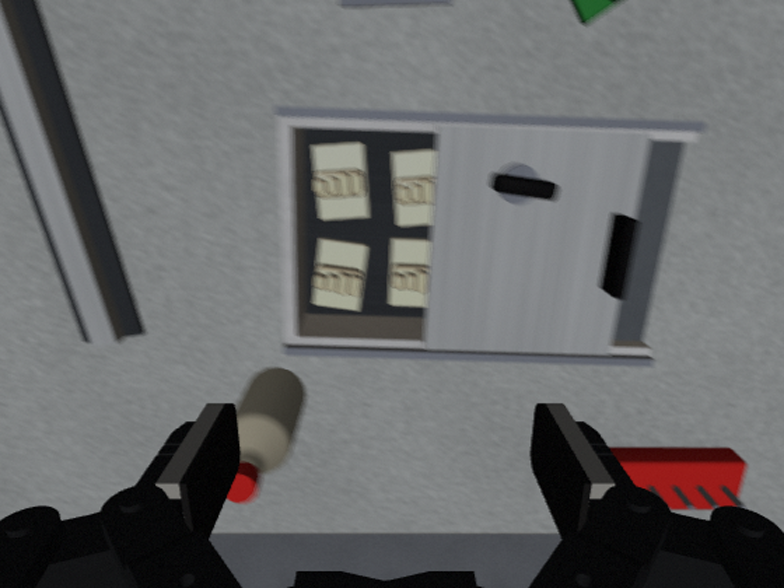

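The four white casts show at about (340,180), (413,187), (340,275) and (410,273), with plates well separated. The fin is at (620,256) and the knob at (525,187). The green one is off at the top edge.

Run:
```python
from h import *
np.set_printoptions(precision=1,suppress=True)
c=cam('wrist')
f=lambda pts,z:[ray(c,(np.array(p)+.5)/1.4-.5,z)[:2] for p in pts]
print('lips',f([(277,108),(703,125),(286,352),(650,357)],73))
print('inner top',f([(294,128),(300,340)],65))
for n,q in dict(A=[(311,145),(364,142),(370,217),(318,221)],C=[(316,240),(368,247),(361,311),(312,303)]).items():
    w=np.array(f(q,18)); e=w[1]-w[0]+w[2]-w[3]; print(n,w.mean(0),np.degrees(np.arctan2(e[1],e[0])))
for n,q in dict(B=[(390,151),(394,226)],D=[(389,239),(387,307)]).items():
    w=np.array(f(q,18)); e=w[1]-w[0]; print(n,w, np.degrees(np.arctan2(e[1],e[0])))
print('fin top', f([(613,213),(605,290),(636,217),(626,298)],102))
print('gate lead',f([(438,128),(426,347)],72))
print('knob wing',f([(495,180),(557,190)],104))
plan((596,174,125,183))
```

```text
lips [array([494.2, -80.5]), array([506.3, 230.7]), array([687.7, -86.3]), array([692.7, 222.7])]
inner top [array([508. , -70.3]), array([680.2, -75.3])]
A [552.5 -40.4] 93.68430434738012
C [636.6 -44.3] 81.09067093535245
B [[526.8   2. ]
 [590.7   5.7]] 3.2864205441748773
D [[602.4   1.2]
 [666.9  -0.5]] -1.5866068571116063
fin top [array([565.8, 161.2]), array([623.7, 163.4]), array([568.7, 178.1]), array([630.1, 180.1])]
gate lead [array([508.1,  36.8]), array([683.7,  32.3])]
knob wing [array([542.4,  74.6]), array([549.3, 118.6])]
at [589.6  -1.1 330.4] head 179.93 j [ 0.3  0.3  0.1  0.  -1.4 -1.8] t 2.9 F [-0.1 -0.4 -0.4] w 85.7 tilt [ 0. -0.]
(596, 174, 125, 183) -> [-0.   0.2  0.2] az -3.07
```

Call:
servo_tool(increments=[[1,-0.004,0.06,0.04,0,0,1.5],[1,-0.0084,0.12,0.08,0,0,1.5],[1,-0.0084,0.176,0.13,0,0,1.5],[1,-0.0084,0.176,0.18,0,0,1.5],[1,-0.0084,0.176,0.22,0,0,1.5],[1,-0.0084,0.176,0.24,0,0,1.5],[1,-0.0084,0.176,0.252,0,0,1.5],[0,-0.0084,0.176,0.252,0,0,1.5],[0,-0.0084,0.176,0.252,0,0,1.5],[0,-0.0084,0.176,0.252,0,0,1.5],[0,-0.0084,0.176,0.252,0,0,1.5],[0,-0.0084,0.176,0.252,0,0,1.5]])

```text
clock: 4.35
position: [598.8, 176.9, 79.0]
ee_rot: [0.013, 1.0, 0.001, 0.001]
contact_force: [-0.9, 3.8, 3.2]
gripper_width: 6.7
grasp_force: 60.5
```

Call:
servo_tool(increments=[[0,0,0,0,0,0,0],[0,0,0.005,0,0,0,0],[0,0,0.01,0,0,0,0],[0,0,0.016,0,0,0,0],[0,0,0.022,0,0,0,0],[0,0,0.028,0,0,0,0],[0,0,0.031,0,0,0,0],[0,0,0.031,0,0,0,0]])

```text
clock: 5.35
position: [599.7, 204.0, 78.9]
ee_rot: [0.013, 1.0, -0.002, -0.0]
contact_force: [0.8, -7.2, 6.5]
gripper_width: 6.7
grasp_force: 61.0
```

Call:
servo_tool(increments=[[0,0,0.003,0,0,0,0],[0,0,0.005,0,0,0,0],[0,0,0.005,0,0,0,0],[0,0,0.005,0,0,0,0]])

```text
clock: 5.85
position: [599.8, 208.7, 78.9]
ee_rot: [0.013, 1.0, -0.002, -0.0]
contact_force: [0.1, -8.0, 6.1]
gripper_width: 6.7
grasp_force: 60.9
```

Call:
servo_tool(increments=[[1,0,0,0,0,0,0],[1,0,0,0,0,0,0],[1,0,0,-0.03,0,0,0],[1,0,0,-0.09,0,0,-10],[1,0,-0.04,-0.15,0,0,-20],[1,0,-0.09,-0.21,0,0,-30],[1,0,-0.13,-0.25,0,0,-40],[1,0,-0.16,-0.25,0,0,-50],[1,0,-0.189,-0.25,0,0,-60],[1,0,-0.189,-0.25,0,0,-70],[1,0,-0.189,-0.25,0,0,-80],[1,0,-0.189,-0.25,0,0,-90]])

```text
clock: 7.35
position: [594.4, 23.2, 327.5]
ee_rot: [-0.7, 0.714, 0.0, -0.0]
contact_force: [-0.6, -0.6, 0.3]
gripper_width: 85.6
grasp_force: 0.0
```

Call:
servo_tool(increments=[[1,0,0,0,0,0,0],[1,0,0,0,0,0,0]])

```text
clock: 7.6
position: [594.4, 23.2, 327.8]
ee_rot: [-0.697, 0.717, 0.0, -0.0]
contact_force: [-0.9, -0.3, -0.1]
gripper_width: 85.7
grasp_force: 0.0
```

Run:
```python
from h import *
np.set_printoptions(precision=1,suppress=True)
plan((595,0,330,268.4))
c=cam('wrist');save(c,'w2.png',s=1.4)
for t,z in [('model1',8),('unit',0),('rail',0),('fin_grip',93),('catch_top',66),('knob_grip',96)]:
    print(t,[(round(d['p'],2),np.round(d['centre']),ray(c,d['centre'],z)[:2]) for d in arm.spot_point('wrist',t)])
```

```text
at [594.4  23.2 327.8] head -91.62 j [ 0.3  0.3  0.1 -0.  -1.4 -0.3] t 7.6 F [-0.9 -0.3 -0.1] w 85.7 tilt [-0. -0.]
(595, 0, 330, 268.4) -> [ 0. -0. -0.] az -0.02
model1 [(0.91, array([302., 162.]), array([559.4,  26.1])), (0.77, array([418., 262.]), array([399.3, 170.5])), (0.69, array([304., 107.]), array([556.8, -40.3])), (0.63, array([243., 160.]), array([634.6,  20.7])), (0.56, array([237., 109.]), array([637.8, -41. ]))]
unit [(0.78, array([276., 139.]), array([592.4,  -2.4]))]
rail [(0.47, array([278., 139.]), array([590. ,  -2.2]))]
fin_grip [(0.7, array([300., 164.]), array([567.5,  12.3])), (0.58, array([271., 323.]), array([603.8, 203.5]))]
catch_top []
knob_grip [(0.72, array([317., 267.]), array([550.3, 129.2]))]
```

View pics/w2.png

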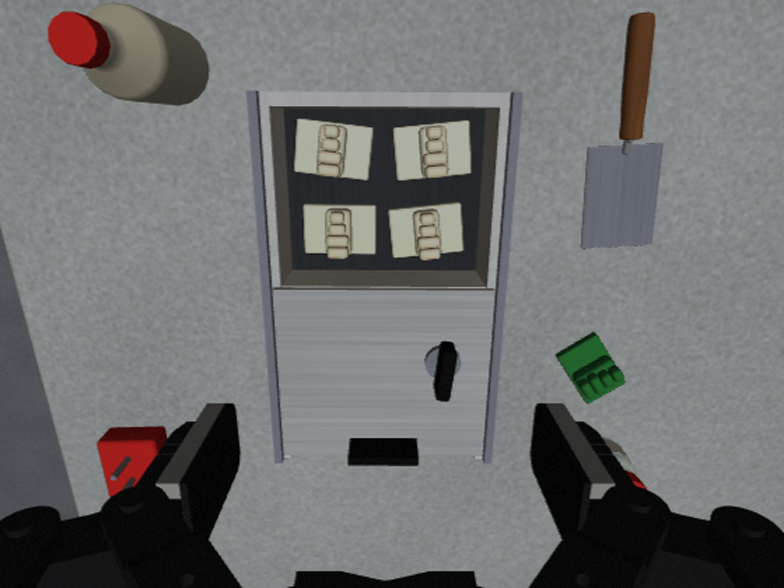

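Now the whole chamber is visible: four white casts at (333,150), (432,150), (340,231) and (427,231), fin at (383,452) and knob wing at (445,370). The green one, out on the bench at (590,367), is left out.

```bash
cat >> h.py <<'E'
def casts(c,quads,s=1.4,z=18):
    for n,q in quads.items():
        w=np.array([ray(c,(np.array(p)+.5)/s-.5,z)[:2] for p in q]); e=w[1]-w[0]+w[2]-w[3]; m=w.mean(0)
        print(n,np.round(m,1),'x-axis deg',round(np.degrees(np.arctan2(e[1],e[0])),1),'len',np.round([np.linalg.norm(w[1]-w[0]),np.linalg.norm(w[2]-w[1])],1))
E
python3 - <<'E'
from h import *
np.set_printoptions(precision=1,suppress=True)
c=cam('wrist')
casts(c,dict(P1=[(297,119),(372,126),(369,180),(295,172)],P2=[(394,127),(469,121),(471,175),(398,180)],P3=[(303,205),(376,205),(376,256),(306,254)],P4=[(389,210),(461,203),(464,251),(393,258)]))
casts(c,dict(walls=[(270,107),(501,107),(494,288),(275,288)]),z=65)
casts(c,dict(lips=[(253,92),(517,93),(488,462),(280,462)]),z=73)
print([ray(c,(np.array(p)+.5)/1.4-.5,102)[:2] for p in [(348,438),(418,438)]],[ray(c,(np.array(p)+.5)/1.4-.5,104)[:2] for p in [(448,342),(443,400)]])
t=cam('top'); save(t,'rail.png',(370,150,450,310),5)
E
```

```text
P1 [636.1 -43.7] x-axis deg 172.9 len [62.2 43.9]
P2 [552.3 -40.2] x-axis deg -177.5 len [62.2 43.7]
P3 [634.   24.9] x-axis deg 177.6 len [63.6 45.6]
P4 [557.6  27.4] x-axis deg -175.9 len [62.9 42.9]
walls [593.7  -5. ] x-axis deg 178.4 len [169.9 139.5]
lips [596.2  72. ] x-axis deg 178.3 len [188.7 312. ]
[array([629.5, 182.6]), array([571.4, 184.1])] [array([547.8,  97.4]), array([551.2, 147.9])]
```

View pics/rail.png

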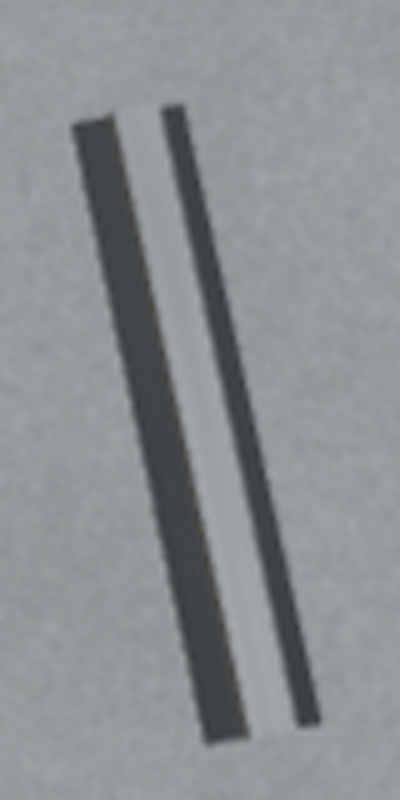

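Call:
servo_tool(increments=[[0.55,-0.0028,0.0365,0.03,0,0,-5.7],[0.55,-0.0028,0.0365,0.09,0,0,-5.7],[0.55,-0.0028,0.0365,0.15,0,0,-5.7],[0.55,-0.0028,0.0365,0.2,0,0,-5.7],[0.55,-0.0028,0.0365,0.24,0,0,-5.7],[0.55,-0.0028,0.0365,0.27,0,0,-5.7],[0.55,-0.0028,0.0365,0.29,0,0,-5.7],[0.55,-0.0028,0.0365,0.3038,0,0,-5.7],[0.55,-0.0028,0.0365,0.3038,0,0,-5.7],[0,-0.0028,0.0365,0.3038,0,0,-5.7],[0,-0.0028,0.0365,0.3038,0,0,-5.7],[0,-0.0028,0.0365,0.3038,0,0,-5.7]])

```text
clock: 9.55
position: [558.6, 27.0, 25.3]
ee_rot: [0.733, -0.681, 0.0, -0.001]
contact_force: [-0.1, 0.2, 4.7]
gripper_width: 20.6
grasp_force: 61.1
```

Run:
```python
from h import *
t=cam('top')
casts(t,dict(r=[(575+115,750+110),(575+163,750+107),(575+297,750+727),(575+249,750+738)]),s=1,z=22) if 0 else None
q=[(115,110),(163,107),(297,727),(249,738)]; f=[(73,125),(185,105),(320,723),(207,744)]
for z,q in((22,q),(5,f)):
    w=np.array([ray(t,(np.array(p)+.5)/5-.5+[370,150],z)[:2] for p in q]); e=w[0]-w[3]+w[1]-w[2]
    print(np.round(w,1).tolist(),np.round(w.mean(0),1),np.degrees(np.arctan2(e[1],e[0])),np.linalg.norm(e)/2)
plan((558,27,150,274.1))
```

```text
[[700.9, -257.4], [701.8, -282.6], [380.4, -329.1], [375.6, -304.6]] [ 539.7 -293.4] 8.24413485761138 326.714303915057
[[697.5, -238.5], [706.8, -298.6], [381.8, -345.9], [372.8, -287.6]] [ 539.7 -292.7] 8.433517608404028 328.37875390922886
at [558.6  27.   25.3] head -85.78 j [ 0.34  0.51 -0.4   0.   -0.67 -0.26] t 9.6 F [-1.  -0.2  5.3] w 20.8 tilt [0.002 0.   ]
(558, 27, 150, 274.1) -> [-1.000e-04  6.000e-04 -1.247e-01] az 0.12
```

Call:
servo_tool(increments=[[0,0,0,-0.03,0,0,0],[0,0,0,-0.08,0,0,0],[0,0,0,-0.14,0,0,0],[0,0.04,-0.005,-0.19,0,0,10],[0,0.09,-0.011,-0.24,0,0,20],[0,0.14,-0.017,-0.27,0,0,30],[0,0.19,-0.024,-0.275,0,0,40],[0,0.24,-0.03,-0.275,0,0,50],[0,0.28,-0.035,-0.275,0,0,60],[0,0.31,-0.039,-0.275,0,0,70],[0,0.31,-0.039,-0.275,0,0,80],[0,0.31,-0.039,-0.275,0,0,85.9]])

```text
clock: 11.1
position: [619.1, -280.0, 297.9]
ee_rot: [-0.07, 0.998, 0.001, -0.001]
contact_force: [-0.2, 0.4, -0.4]
gripper_width: 20.5
grasp_force: 60.5
```

Call:
servo_tool(increments=[[0,0,0,0,0,0,0],[0,0,0,0,0,0,0]])

```text
clock: 11.35
position: [619.5, -279.4, 298.9]
ee_rot: [-0.073, 0.997, 0.0, -0.0]
contact_force: [0.0, 0.2, 0.0]
gripper_width: 21.0
grasp_force: 60.5
```

Run:
```python
from h import *
c=cam('wrist'); save(c,'w3.png',s=1.4)
plan((432.8,-308.6,36,188.3))
```

```text
at [ 619.5 -279.3  299. ] head -171.62 j [-0.19  0.45  0.28 -0.   -1.4  -1.24] t 11.4 F [ 0.5 -0.1 -0.9] w 20.8 tilt [-0.  0.]
(432.8, -308.6, 36, 188.3) -> [ 0.189  -0.0017  0.263 ] az 0.08
```

View pics/w3.png

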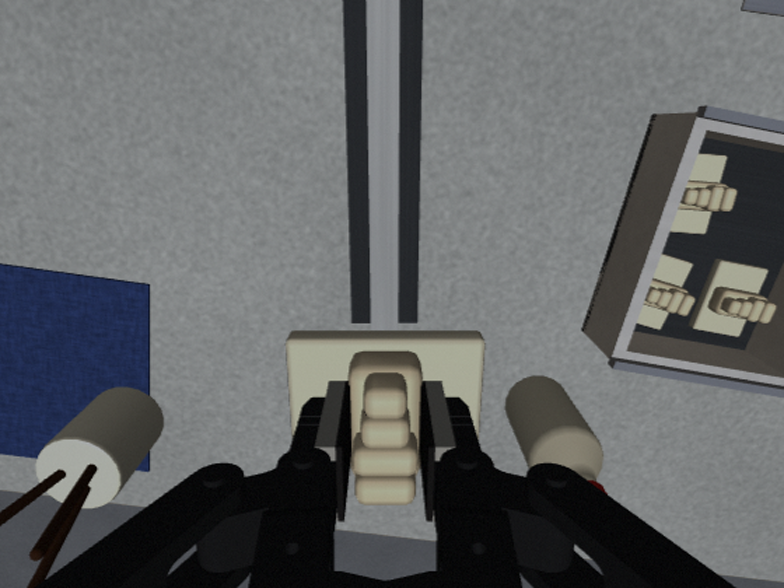

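The cast is held squarely, with its plate spanning columns 287-484 and its ridge at 386. The rail comes in at column 383, running from (367..399, 0) down to (370..397, 322).

Run:
```python
from h import *
c=cam('wrist')
g=c[0].astype(float).mean(2)
u=np.array([np.cos(np.radians(8.3)),np.sin(np.radians(8.3))]);n=np.array([-u[1],u[0]])
for r in [5,40,80,120,160,200,225]:
    d=np.diff(g[r,255:300]); a=255+np.argmax(d[:24])+.5; b=255+15+np.argmin(d[15:])+.5
    m=[ray(c,(x,r),22)[:2] for x in(a,b)]; w=np.mean(m,0)-[539.7,-293]
    print(r,a,b,'s',round(w@u,1),'off',round(w@n,2),'wid',round(np.linalg.norm(m[0]-m[1]),1))
```

```text
5 261.5 284.5 s -83.1 off -1.36 wid 23.1
40 261.5 284.5 s -51.1 off -1.39 wid 23.8
80 262.5 284.5 s -12.3 off -0.89 wid 23.5
120 262.5 284.5 s 29.2 off -0.9 wid 24.3
160 263.5 284.5 s 73.6 off -0.35 wid 24.0
200 263.5 284.5 s 121.3 off -0.35 wid 24.9
225 264.5 283.5 s 153.0 off -0.35 wid 23.1
```

Call:
servo_tool(increments=[[0,0.06,-0.001,0,0,0,0],[0,0.12,-0.002,0.03,0,0,0],[0,0.17,-0.0028,0.08,0,0,0],[0,0.189,-0.0028,0.13,0,0,0],[0,0.189,-0.0028,0.18,0,0,0],[0,0.189,-0.0028,0.22,0,0,0],[0,0.189,-0.0028,0.24,0,0,0],[0,0.189,-0.0028,0.25,0,0,0],[0,0.189,-0.0028,0.256,0,0,0],[0,0.189,-0.0028,0.2585,0,0,0],[0,0.189,-0.0028,0.2585,0,0,0]])

```text
clock: 12.82
position: [433.4, -309.7, 41.3]
ee_rot: [-0.073, 0.997, -0.0, 0.001]
contact_force: [-0.0, -0.9, -0.2]
gripper_width: 21.2
grasp_force: 60.5
```

```bash
python3 -c "
from h import *
plan((433,-309.6,39.3,188.45))"
```

```text
at [ 433.4 -309.7   41.3] head -171.68 j [-0.32  0.45 -0.45  0.   -0.67 -1.11] t 12.8 F [-0.  -0.9 -0.2] w 21.2 tilt [ 0.001 -0.   ]
(433, -309.6, 39.3, 188.45) -> [0.0004 0.0002 0.002 ] az -0.13
```

Call:
servo_tool(increments=[[0,0,0,0.001,0,0,0],[0,0,0,0.002,0,0,0],[0,0,0,0.0025,0,0,0],[0.45,0,0,0.002,0,0,0],[0.5,0,0,0.002,0,0,0],[0.5,0,0,0.002,0,0,0],[0.5,0,0,-0.015,0,0,0],[0.5,0,0,-0.05,0,0,0],[0.5,-0.03,0,-0.11,0,0,0],[0.5,-0.09,0,-0.17,0,0,0],[0.5,-0.14,0,-0.23,0,0,0],[0.5,-0.14,0,-0.23,0,0,0]])

```text
clock: 14.32
position: [573.4, -289.2, 273.2]
ee_rot: [-0.073, 0.997, -0.001, 0.001]
contact_force: [-0.2, -0.0, -0.5]
gripper_width: 43.1
grasp_force: 0.0
```

Run:
```python
from h import *
np.set_printoptions(precision=1,suppress=True)
c=cam('wrist'); save(c,'w4.png',(180,0,560,260),2.0)
plan((557,-41,150,272.5),(557,-41,26,272.5))
```

```text
at [ 577.5 -289.8  277. ] head -171.55 j [-0.2  0.4  0.1  0.  -1.3 -1.2] t 14.4 F [ 2.4 -1.9  4.6] w 42.6 tilt [ 0. -0.]
(557, -41, 150, 272.5) -> [-0.   0.2  0.1] az -84.05
(557, -41, 26, 272.5) -> [-0.   0.2  0.3] az -84.05
```

View pics/w4.png

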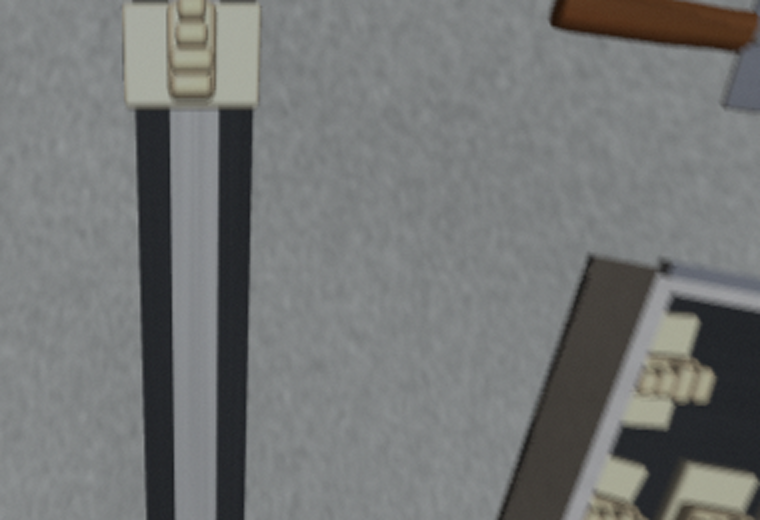

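The first cast stands on the rail, centred: plate spans columns 128-259 and the rail 169-218, both with middle 193.5. Now back to the chamber view.

```bash
cat >> h.py <<'E'
def chamber():
    """cream blobs inside the chamber: centre, plate x-axis angle"""
    c=cam('wrist'); im=c[0].astype(int); u=np.array([593.7,-5]); th=np.radians(-1.6); Ru=np.array([[np.cos(th),-np.sin(th)],[np.sin(th),np.cos(th)]])
    poly=np.array([proj(c,[*(u+Ru@np.array(q)),18]) for q in [(-83,-68),(83,-68),(83,68),(-83,68)]])
    m=np.zeros(im.shape[:2],np.uint8); cv2.fillPoly(m,[poly.astype(np.int32)],1)
    m&=((im.min(2)>110)).astype(np.uint8)
    m=cv2.morphologyEx(m,cv2.MORPH_CLOSE,np.ones((5,5))); m=cv2.morphologyEx(m,cv2.MORPH_OPEN,np.ones((5,5)))
    for k in cv2.findContours(m,cv2.RETR_EXTERNAL,cv2.CHAIN_APPROX_NONE)[0]:
        if cv2.contourArea(k)<500: continue
        b=cv2.boxPoints(cv2.minAreaRect(k)); w=np.array([ray(c,p,18)[:2] for p in b]); e=[w[1]-w[0],w[2]-w[1]]; e=max(e,key=np.linalg.norm)
        print('blob',np.round(w.mean(0),1),'ang',round(np.degrees(np.arctan2(e[1],e[0]))%180,1),'len',np.round([np.linalg.norm(w[1]-w[0]),np.linalg.norm(w[2]-w[1])],0))
    print('net',[(round(d['p'],2),np.round(ray(c,d['centre'],8)[:2],1)) for d in arm.spot_point('wrist','model1')])
    return c
E
python3 -c "
from h import *
plan((595,10,330,268.4))"
```

```text
at [ 577.5 -289.8  277. ] head -171.55 j [-0.21  0.39  0.13  0.   -1.3  -1.21] t 14.4 F [ 2.4 -1.9  4.6] w 42.6 tilt [ 0.011 -0.005]
(595, 10, 330, 268.4) -> [-0.0613  0.294  -0.053 ] az -79.95
```

Call:
servo_tool(increments=[[0.55,-0.01,0.045,-0.02,0,0,-10],[0.55,-0.02,0.095,-0.04,0,0,-20],[0.55,-0.03,0.15,-0.053,0,0,-30],[0.55,-0.04,0.2,-0.053,0,0,-40],[0.55,-0.05,0.25,-0.053,0,0,-50],[0.55,-0.061,0.294,-0.053,0,0,-60],[0.55,-0.061,0.294,-0.053,0,0,-70],[0.55,-0.061,0.294,-0.053,0,0,-80],[0.55,-0.061,0.294,-0.053,0,0,-80],[0.55,-0.061,0.294,-0.053,0,0,-80]])

```text
clock: 15.62
position: [589.3, 10.1, 323.4]
ee_rot: [-0.696, 0.718, 0.0, -0.0]
contact_force: [-0.4, -0.5, 0.4]
gripper_width: 46.8
grasp_force: 0.0
```

```bash
python3 -c "
from h import *
chamber()
plan((634.5,23,25,267.6),(554.5,-40.5,25,272.5),(637,-43,25,263))"
```

```text
blob [635.4  26.2] ang 178.1 len [61. 47.]
blob [552.3 -40.1] ang 3.3 len [63. 44.]
blob [636.9 -43.5] ang 172.0 len [44. 63.]
net [(0.91, array([399.2, 171.6])), (0.66, array([552.6, -39.1])), (0.58, array([636.6, -42.5])), (0.49, array([595.1,  -2.6]))]
at [589.4  10.1 323.6] head -91.81 j [ 0.29  0.28  0.08 -0.   -1.37 -0.32] t 15.7 F [0.9 0.1 0.6] w 47.0 tilt [-0.  0.]
(634.5, 23, 25, 267.6) -> [-0.0143 -0.0447  0.2986] az 0.59
(554.5, -40.5, 25, 272.5) -> [0.0517 0.0333 0.2986] az -4.31
(637, -43, 25, 263) -> [ 0.0516 -0.0493  0.2986] az 5.19
```

Call:
servo_tool(increments=[[0.55,-0.0148,-0.0447,0.03,0,0,0],[0.55,-0.0148,-0.0447,0.09,0,0,0],[0.55,-0.0148,-0.0447,0.15,0,0,0],[0.55,-0.0148,-0.0447,0.2,0,0,0],[0.55,-0.0148,-0.0447,0.24,0,0,0],[0.55,-0.0148,-0.0447,0.27,0,0,0],[0.55,-0.0148,-0.0447,0.289,0,0,0],[0.55,-0.0148,-0.0447,0.2986,0,0,0],[0.55,-0.0148,-0.0447,0.2986,0,0,0],[0,-0.0148,-0.0447,0.2986,0,0,0],[0,-0.0148,-0.0447,0.2986,0,0,0],[0,-0.0148,-0.0447,0.2986,0,0,0]])

```text
clock: 17.23
position: [635.3, 24.0, 26.1]
ee_rot: [-0.697, 0.717, -0.001, 0.001]
contact_force: [-0.4, 0.4, 3.4]
gripper_width: 20.8
grasp_force: 62.0
```

```bash
python3 -c "
from h import *
plan((504.2,-299,180,188.45),(504.2,-299,40.5,188.45))"
```

```text
at [635.3  24.   26.1] head -91.69 j [ 0.29  0.6  -0.2   0.   -0.77 -0.32] t 17.2 F [-0.4  0.4  3.4] w 20.8 tilt [0.002 0.   ]
(504.2, -299, 180, 188.45) -> [ 0.3267  0.1215 -0.1539] az 79.86
(504.2, -299, 40.5, 188.45) -> [ 0.3267  0.1215 -0.0144] az 79.86
```

Call:
servo_tool(increments=[[0,0,0,-0.03,0,0,0],[0,0,0,-0.08,0,0,0],[0,0,0,-0.13,0,0,0],[0,0.04,0.015,-0.154,0,0,10],[0,0.09,0.034,-0.154,0,0,20],[0,0.14,0.052,-0.154,0,0,30],[0,0.19,0.071,-0.154,0,0,40],[0,0.24,0.089,-0.154,0,0,50],[0,0.29,0.108,-0.154,0,0,60],[0,0.3267,0.1215,-0.154,0,0,70],[0,0.3267,0.1215,-0.154,0,0,79.9],[0,0.3267,0.1215,-0.154,0,0,79.9]])

```text
clock: 18.73
position: [502.7, -299.4, 178.5]
ee_rot: [-0.074, 0.997, 0.0, -0.001]
contact_force: [0.6, 0.2, -1.1]
gripper_width: 20.7
grasp_force: 61.4
```

```bash
python3 -c "
from h import *
plan((504.2,-299,40.1,188.45))"
```

```text
at [ 502.7 -299.4  178.5] head -171.57 j [-0.26  0.36 -0.17 -0.   -1.04 -1.16] t 18.7 F [ 0.6  0.2 -1.1] w 20.7 tilt [-0.001  0.001]
(504.2, -299, 40.1, 188.45) -> [-0.0016  0.0002  0.1384] az -0.02
```

Call:
servo_tool(increments=[[0,-0.0016,0,0.05,0,0,0],[0,-0.0016,0,0.09,0,0,0],[0,-0.0016,0,0.115,0,0,0],[0,-0.0016,0,0.128,0,0,0],[0,-0.0016,0,0.135,0,0,0],[0,-0.0016,0,0.1375,0,0,0],[0,-0.0016,0,0.139,0,0,0],[0,-0.0016,0,0.139,0,0,0]])

```text
clock: 19.73
position: [505.4, -299.1, 40.7]
ee_rot: [-0.073, 0.997, -0.0, 0.001]
contact_force: [0.0, -1.1, -2.1]
gripper_width: 20.7
grasp_force: 61.4
```

```bash
python3 -c "
from h import *
plan((504.2,-299,40.1,188.45),(595,10,330,268.4))"
```

```text
at [ 505.4 -299.1   40.7] head -171.59 j [-0.26  0.52 -0.31  0.   -0.74 -1.17] t 19.7 F [ 0.  -1.1 -2.1] w 20.7 tilt [ 0.001 -0.   ]
(504.2, -299, 40.1, 188.45) -> [0.0012 0.0002 0.0006] az -0.04
(595, 10, 330, 268.4) -> [-0.1339  0.2926 -0.2893] az -79.99
```

Call:
servo_tool(increments=[[0,0,0,0.001,0,0,0],[0,0,0,0.001,0,0,0],[0.45,0,0,0.0005,0,0,0],[0.5,0,0,0.0005,0,0,0],[0.5,0,0,0,0,0,0],[0.5,0,0,-0.015,0,0,0],[0.5,0,0,-0.06,0,0,0],[0.55,-0.02,0.03,-0.12,0,0,-10],[0.55,-0.04,0.08,-0.17,0,0,-20],[0.55,-0.06,0.13,-0.22,0,0,-30],[0.55,-0.08,0.18,-0.26,0,0,-40],[0.55,-0.1,0.23,-0.289,0,0,-50]])

```text
clock: 21.22
position: [564.1, -81.8, 315.5]
ee_rot: [-0.49, 0.872, -0.001, 0.001]
contact_force: [2.1, 0.5, 0.2]
gripper_width: 47.1
grasp_force: 0.0
```

```bash
python3 -c "
from h import *
plan((595,10,330,268.4))"
```

```text
at [564.1 -81.8 315.5] head -121.29 j [ 0.14  0.24  0.01  0.   -1.34 -0.69] t 21.2 F [2.1 0.5 0.2] w 47.1 tilt [0.003 0.   ]
(595, 10, 330, 268.4) -> [-0.0945  0.0213 -0.0145] az -29.69
```

Call:
servo_tool(increments=[[0.55,-0.05,0.01,-0.01,0,0,-10],[0.55,-0.0945,0.021,-0.0145,0,0,-20],[0.55,-0.0945,0.021,-0.0145,0,0,-29.7],[0.55,-0.0945,0.021,-0.0145,0,0,-29.7],[0.55,-0.0945,0.021,-0.0145,0,0,-29.7]])

```text
clock: 21.85
position: [595.5, 7.9, 327.3]
ee_rot: [-0.694, 0.72, -0.0, 0.0]
contact_force: [0.7, 0.0, 0.3]
gripper_width: 47.3
grasp_force: 0.0
```

```bash
python3 -c "
from h import *
chamber()
t=cam('top'); print([(round(d['p'],2),np.round(ray(t,d['centre'],22)[:2],1)) for d in arm.spot_point('top','model1')])
plan((553,-40,25,273),(637,-43,25,262.5))"
```

```text
blob [552.4 -40.1] ang 3.1 len [62. 44.]
blob [636.9 -43.3] ang 171.8 len [44. 63.]
net [(0.88, array([403.7, 170.3])), (0.58, array([553. , -40.1]))]
[(0.89, array([639.7, -38.9])), (0.75, array([ 423.9, -310.3])), (0.67, array([ 503.2, -297.6])), (0.56, array([549.2, -38.4])), (0.49, array([585.5,  -3. ]))]
at [595.5   7.8 326.9] head -92.0 j [ 0.28  0.29  0.1   0.   -1.38 -0.32] t 22.1 F [-0.8  0.6  1. ] w 47.0 tilt [0. 0.]
(553, -40, 25, 273) -> [0.0493 0.0409 0.3019] az -5.0
(637, -43, 25, 262.5) -> [ 0.0493 -0.0432  0.3019] az 5.5
```

Call:
servo_tool(increments=[[0.55,0.0493,0.0409,0.03,0,0,-5],[0.55,0.0493,0.0409,0.09,0,0,-5],[0.55,0.0493,0.0409,0.15,0,0,-5],[0.55,0.0493,0.0409,0.2,0,0,-5],[0.55,0.0493,0.0409,0.24,0,0,-5],[0.55,0.0493,0.0409,0.27,0,0,-5],[0.55,0.0493,0.0409,0.29,0,0,-5],[0.55,0.0493,0.0409,0.3015,0,0,-5],[0.55,0.0493,0.0409,0.3015,0,0,-5],[0,0.0493,0.0409,0.3015,0,0,-5],[0,0.0493,0.0409,0.3015,0,0,-5],[0,0.0493,0.0409,0.3015,0,0,-5]])

```text
clock: 23.55
position: [553.7, -39.5, 26.0]
ee_rot: [0.726, -0.688, 0.0, -0.001]
contact_force: [-0.3, 0.3, 2.9]
gripper_width: 20.7
grasp_force: 61.3
```

```bash
python3 -c "
from h import *
plan((575.4,-288.4,180,188.45))"
```

```text
at [553.7 -39.5  26. ] head -86.89 j [ 0.22  0.5  -0.41  0.   -0.66 -0.17] t 23.6 F [-0.3  0.3  2.9] w 20.7 tilt [0.001 0.   ]
(575.4, -288.4, 180, 188.45) -> [ 0.2497 -0.0082 -0.154 ] az 84.66
```

Call:
servo_tool(increments=[[0,0,0,-0.03,0,0,0],[0,0,0,-0.08,0,0,0],[0,0,0,-0.13,0,0,0],[0,0.03,-0.001,-0.154,0,0,10],[0,0.07,-0.002,-0.154,0,0,20],[0,0.11,-0.003,-0.154,0,0,30],[0,0.15,-0.005,-0.154,0,0,40],[0,0.19,-0.006,-0.154,0,0,50],[0,0.22,-0.007,-0.154,0,0,60],[0,0.2497,-0.0082,-0.154,0,0,70],[0,0.2497,-0.0082,-0.154,0,0,80],[0,0.2497,-0.0082,-0.154,0,0,84.7]])

```text
clock: 25.05
position: [574.2, -288.7, 178.2]
ee_rot: [-0.071, 0.997, 0.001, -0.001]
contact_force: [-0.4, 0.7, -0.8]
gripper_width: 20.6
grasp_force: 60.8
```

```bash
python3 -c "
from h import *
plan((575.4,-288.4,40,188.45))"
```

```text
at [ 574.2 -288.7  178.2] head -171.87 j [-0.21  0.45 -0.02 -0.   -1.1  -1.21] t 25.1 F [-0.4  0.7 -0.8] w 20.6 tilt [-0.002  0.001]
(575.4, -288.4, 40, 188.45) -> [-0.0013  0.0002  0.1382] az -0.32
```

Call:
servo_tool(increments=[[0,-0.001,0,0.05,0,0,0],[0,-0.001,0,0.09,0,0,0],[0,-0.001,0,0.115,0,0,0],[0,-0.001,0,0.128,0,0,0],[0,-0.001,0,0.135,0,0,0],[0,-0.001,0,0.1375,0,0,0],[0,-0.001,0,0.139,0,0,0],[0,-0.001,0,0.139,0,0,0]])

```text
clock: 26.05
position: [576.3, -288.4, 41.0]
ee_rot: [-0.073, 0.997, -0.0, 0.001]
contact_force: [-0.2, 0.1, -0.6]
gripper_width: 20.6
grasp_force: 60.8
```

```bash
python3 -c "
from h import *
plan((575.4,-288.4,40,188.45),(595,10,330,268.4))"
```

```text
at [ 576.3 -288.4   41. ] head -171.6 j [-0.21  0.6  -0.16  0.   -0.81 -1.21] t 26.1 F [-0.2  0.1 -0.6] w 20.6 tilt [ 0.001 -0.   ]
(575.4, -288.4, 40, 188.45) -> [0.0009 0.0001 0.001 ] az -0.05
(595, 10, 330, 268.4) -> [-0.0621  0.2924 -0.289 ] az -80.0
```

Call:
servo_tool(increments=[[0,0,0,0.001,0,0,0],[0,0,0,0.0013,0,0,0],[0.45,0,0,0.001,0,0,0],[0.5,0,0,0.001,0,0,0],[0.5,0,0,0,0,0,0],[0.5,0,0,-0.015,0,0,0],[0.5,0,0,-0.06,0,0,0],[0.55,0,0.03,-0.12,0,0,-10],[0.55,-0.02,0.08,-0.17,0,0,-20],[0.55,-0.03,0.13,-0.22,0,0,-30],[0.55,-0.04,0.18,-0.26,0,0,-40],[0.55,-0.05,0.23,-0.289,0,0,-50]])

```text
clock: 27.55
position: [590.6, -70.8, 320.6]
ee_rot: [-0.49, 0.872, -0.001, 0.001]
contact_force: [0.7, 0.1, 0.1]
gripper_width: 47.2
grasp_force: 0.0
```

```bash
python3 -c "
from h import *
plan((595,10,330,268.4))"
```

```text
at [590.6 -70.8 320.6] head -121.3 j [ 0.15  0.28  0.08  0.   -1.37 -0.7 ] t 27.6 F [0.7 0.1 0.1] w 47.2 tilt [0.003 0.   ]
(595, 10, 330, 268.4) -> [-0.0713  0.0382 -0.0094] az -29.7
```

Call:
servo_tool(increments=[[0.55,-0.04,0.02,-0.009,0,0,-10],[0.55,-0.0713,0.038,-0.009,0,0,-20],[0.55,-0.0713,0.038,-0.009,0,0,-29.7],[0.55,-0.0713,0.038,-0.009,0,0,-29.7],[0.55,-0.0713,0.038,-0.009,0,0,-29.7]])

```text
clock: 28.18
position: [595.7, 8.3, 326.9]
ee_rot: [-0.694, 0.72, -0.0, 0.0]
contact_force: [0.8, -0.8, -0.6]
gripper_width: 46.9
grasp_force: 0.0
```

```bash
python3 -c "
from h import *
chamber()
plan((637,-43,25,262))"
```

```text
blob [636.9 -43.5] ang 172.4 len [44. 62.]
net [(0.79, array([401.7, 171.2])), (0.65, array([639.2, -44.6]))]
at [595.7   8.1 326.6] head -92.04 j [ 0.29  0.29  0.1   0.   -1.38 -0.32] t 28.3 F [ 0.1 -0.5  0.3] w 47.1 tilt [0. 0.]
(637, -43, 25, 262) -> [ 0.0496 -0.0431  0.3016] az 5.96
```

Call:
servo_tool(increments=[[0.45,0.0498,-0.0431,0.03,0,0,5.6],[0.45,0.0498,-0.0431,0.09,0,0,5.6],[0.45,0.0498,-0.0431,0.15,0,0,5.6],[0.45,0.0498,-0.0431,0.2,0,0,5.6],[0.45,0.0498,-0.0431,0.24,0,0,5.6],[0.45,0.0498,-0.0431,0.27,0,0,5.6],[0.45,0.0498,-0.0431,0.29,0,0,5.6],[0.45,0.0498,-0.0431,0.3013,0,0,5.6],[0.45,0.0498,-0.0431,0.3013,0,0,5.6],[0,0.0498,-0.0431,0.3013,0,0,5.6],[0,0.0498,-0.0431,0.3013,0,0,5.6],[0,0.0498,-0.0431,0.3013,0,0,5.6]])

```text
clock: 29.78
position: [638.1, -42.7, 25.9]
ee_rot: [-0.659, 0.752, -0.001, 0.001]
contact_force: [0.4, -0.7, 5.2]
gripper_width: 20.7
grasp_force: 61.7
```

```bash
python3 -c "
from h import *
plan((646.6,-277.8,180,188.45))"
```

```text
at [638.1 -42.7  25.9] head -97.5 j [ 0.19  0.61 -0.19  0.   -0.78 -0.32] t 29.8 F [ 0.4 -0.7  5.2] w 20.7 tilt [ 0.002 -0.   ]
(646.6, -277.8, 180, 188.45) -> [ 0.232  -0.0391 -0.1541] az 74.05
```

Call:
servo_tool(increments=[[0,0,0,-0.03,0,0,0],[0,0,0,-0.08,0,0,0],[0,0,0,-0.13,0,0,0],[0,0.03,-0.005,-0.154,0,0,10],[0,0.07,-0.012,-0.154,0,0,20],[0,0.11,-0.019,-0.154,0,0,30],[0,0.15,-0.025,-0.154,0,0,40],[0,0.19,-0.032,-0.154,0,0,50],[0,0.22,-0.037,-0.154,0,0,60],[0,0.232,-0.0391,-0.154,0,0,70],[0,0.232,-0.0391,-0.154,0,0,74.1],[0,0.232,-0.0391,-0.154,0,0,74.1]])

```text
clock: 31.28
position: [645.2, -277.6, 177.6]
ee_rot: [-0.073, 0.997, 0.001, -0.001]
contact_force: [-0.1, -0.5, -0.3]
gripper_width: 20.6
grasp_force: 60.9
```

```bash
python3 -c "
from h import *
plan((646.6,-277.8,40,188.45))"
```

```text
at [ 645.2 -277.6  177.6] head -171.59 j [-0.18  0.55  0.15 -0.   -1.17 -1.25] t 31.3 F [-0.1 -0.5 -0.3] w 20.6 tilt [-0.002  0.001]
(646.6, -277.8, 40, 188.45) -> [-0.0014 -0.0004  0.1376] az -0.04
```

Call:
servo_tool(increments=[[0,-0.001,-0.0003,0.05,0,0,0],[0,-0.001,-0.0003,0.09,0,0,0],[0,-0.001,-0.0003,0.115,0,0,0],[0,-0.001,-0.0003,0.128,0,0,0],[0,-0.001,-0.0003,0.135,0,0,0],[0,-0.001,-0.0003,0.1375,0,0,0],[0,-0.001,-0.0003,0.139,0,0,0],[0,-0.001,-0.0003,0.139,0,0,0]])

```text
clock: 32.28
position: [647.1, -277.9, 40.8]
ee_rot: [-0.073, 0.997, -0.0, 0.001]
contact_force: [-1.3, -0.7, -0.8]
gripper_width: 20.5
grasp_force: 60.9
```

```bash
python3 -c "
from h import *
plan((646.6,-277.8,39.9,188.45))"
```

```text
at [ 647.1 -277.9   40.8] head -171.59 j [-0.18  0.68  0.01  0.   -0.9  -1.25] t 32.3 F [-1.3 -0.7 -0.8] w 20.5 tilt [ 0.001 -0.   ]
(646.6, -277.8, 39.9, 188.45) -> [0.0005 0.0002 0.0009] az -0.04
```

Call:
servo_tool(increments=[[0,0,0,0.001,0,0,0],[0,0,0,0.0012,0,0,0],[0.45,0,0,0.001,0,0,0],[0.5,0,0,0.001,0,0,0],[0.5,0,0,0,0,0,0],[0.5,0,0,-0.015,0,0,0],[0.5,0,0,-0.06,0,0,0],[0.55,-0.02,0,-0.12,0,0,0],[0.55,-0.05,0,-0.18,0,0,0],[0.55,-0.08,0,-0.24,0,0,0],[0.55,-0.08,0,-0.3,0,0,0],[0.55,-0.08,0,-0.3,0,0,0]])

```text
clock: 33.78
position: [727.2, -266.8, 348.6]
ee_rot: [-0.073, 0.997, -0.003, 0.006]
contact_force: [0.6, -1.1, -1.2]
gripper_width: 46.9
grasp_force: 0.0
```

```bash
python3 -c "
from h import *
c=cam('wrist'); save(c,'w5.png',s=1.4)
plan((599,205,180,178.4),(599,205,79,178.4))"
```

```text
at [ 726.6 -266.4  345.9] head -171.59 j [-0.14  0.63  0.7   0.   -1.63 -1.28] t 33.8 F [-0.4  0.6 -0.2] w 47.2 tilt [ 0.009 -0.002]
(599, 205, 180, 178.4) -> [0.0573 0.485  0.1659] az 10.01
(599, 205, 79, 178.4) -> [0.0573 0.485  0.2669] az 10.01
```

View pics/w5.png

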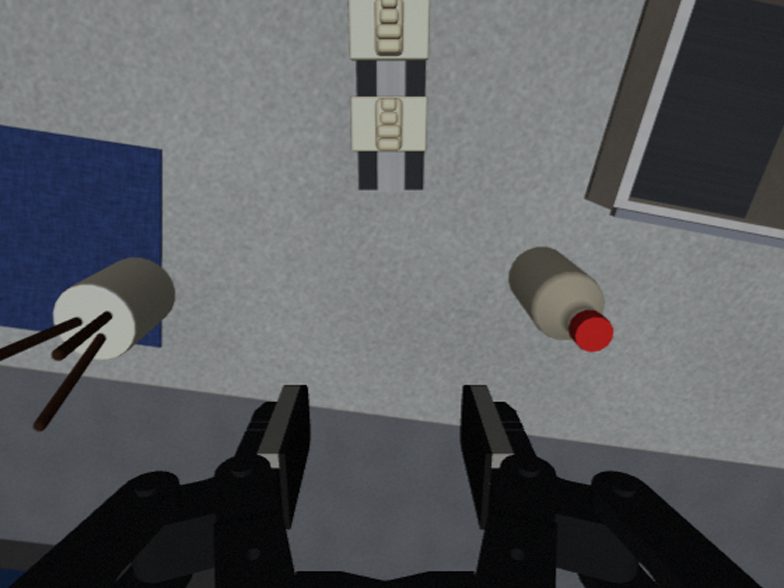

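Casts at (389,28) and (389,124) sit centred on the rail, and the visible part of the chamber is empty. Next I shut the gate.

Call:
servo_tool(increments=[[0.55,0.005,0.05,0,0,0,1],[0.55,0.012,0.1,0,0,0,2],[0.55,0.018,0.155,0,0,0,4],[0.55,0.024,0.21,0.01,0,0,5],[0.55,0.03,0.265,0.04,0,0,6],[0.55,0.036,0.32,0.07,0,0,7],[0.55,0.043,0.375,0.1,0,0,8],[0.55,0.05,0.43,0.13,0,0,9],[0.55,0.0573,0.485,0.16,0,0,10],[0.55,0.0573,0.485,0.166,0,0,10],[0.55,0.0573,0.485,0.166,0,0,10]])

```text
clock: 35.2
position: [597.6, 204.8, 173.1]
ee_rot: [0.014, 1.0, -0.001, -0.001]
contact_force: [0.3, -0.3, 0.5]
gripper_width: 47.0
grasp_force: 0.0
```

```bash
python3 -c "
from h import *
plan((599.8,208.5,79,178.4))
t=cam('top'); print([(round(d['p'],2),np.round(ray(t,d['centre'],22)[:2],1)) for d in arm.spot_point('top','model1')]); save(t,'t5.png',(180,130,460,330),2.8)"
```

```text
at [597.6 204.8 173.1] head 178.44 j [ 0.59  0.44 -0.06  0.   -1.08 -2.18] t 35.2 F [ 0.3 -0.3  0.5] w 47.0 tilt [-0.002 -0.001]
(599.8, 208.5, 79, 178.4) -> [-0.0021  0.0037  0.0941] az 0.04
[(0.97, array([ 501.2, -305.9])), (0.83, array([ 574.1, -292.6])), (0.74, array([ 427.3, -308.3])), (0.62, array([ 640.4, -279.7])), (0.59, array([389.9, 179.3])), (0.17, array([ 760.7, -108.7]))]
```

View pics/t5.png

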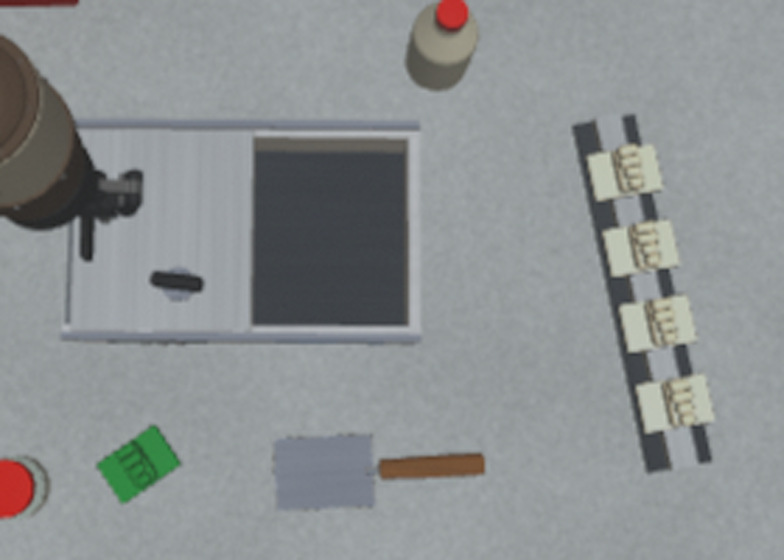

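All four casts stand on the rail and the chamber is empty; bottle, spatula and the other bystanders are undisturbed.

Call:
servo_tool(increments=[[0.55,-0.002,0.0037,0.05,0,0,0],[0.55,-0.002,0.0037,0.08,0,0,0],[0.55,-0.002,0.0037,0.0945,0,0,0],[0.55,-0.002,0.0037,0.0945,0,0,0],[0,-0.002,0.0037,0.0945,0,0,0],[0,-0.002,0.0037,0.0945,0,0,0],[0,-0.002,0.0037,0.0945,0,0,0],[0,-0.002,0.0037,0.0945,0,0,0]])

```text
clock: 36.3
position: [601.1, 209.0, 81.2]
ee_rot: [0.014, 1.0, 0.0, 0.001]
contact_force: [-1.2, -1.5, 6.4]
gripper_width: 6.7
grasp_force: 60.0
```

Call:
servo_tool(increments=[[0,0,-0.005,0,0,0,0],[0,0,-0.015,0,0,0,0],[0,0,-0.027,0,0,0,0],[0,0,-0.039,0,0,0,0],[0,0,-0.051,0,0,0,0],[0,0,-0.063,0,0,0,0],[0,0,-0.075,0,0,0,0],[0,0,-0.087,0,0,0,0],[0,0,-0.099,0,0,0,0],[0,0,-0.111,0,0,0,0],[0,0,-0.12,0,0,0,0],[0,0,-0.12,0,0,0,0]])

```text
clock: 37.8
position: [597.3, 90.9, 81.1]
ee_rot: [0.014, 1.0, 0.001, 0.001]
contact_force: [-4.3, 5.9, 7.5]
gripper_width: 6.7
grasp_force: 60.4
```

Expected home is at y≈60; I approach it gently.

Call:
servo_tool(increments=[[0,0,-0.008,0,0,0,0],[0,0,-0.016,0,0,0,0],[0,0,-0.022,0,0,0,0],[0,0,-0.027,0,0,0,0],[0,0,-0.029,0,0,0,0],[0,0,-0.029,0,0,0,0]])

```text
clock: 38.55
position: [596.4, 62.1, 81.1]
ee_rot: [0.014, 1.0, 0.001, 0.001]
contact_force: [-4.4, 7.4, 8.8]
gripper_width: 6.8
grasp_force: 60.5
```

Call:
servo_tool(increments=[[0,0,-0.002,0,0,0,0],[0,0,-0.003,0,0,0,0],[0,0,-0.003,0,0,0,0]])

```text
clock: 38.92
position: [596.4, 61.3, 81.2]
ee_rot: [0.014, 1.0, 0.003, 0.001]
contact_force: [-7.2, 14.4, 8.5]
gripper_width: 6.5
grasp_force: 60.6
```

Call:
servo_tool(increments=[[0,0,-0.002,0,0,0,0],[0,0,-0.003,0,0,0,0],[0,0,-0.003,0,0,0,0]])

```text
clock: 39.3
position: [596.4, 61.2, 81.2]
ee_rot: [0.013, 1.0, 0.005, 0.002]
contact_force: [-8.1, 23.6, 9.3]
gripper_width: 6.8
grasp_force: 60.9
```

Call:
servo_tool(increments=[[0,0,0.003,0,0,0,0],[0,0,0.005,0,0,0,0],[0.55,0,0.005,0,0,0,0],[0.55,0,0.005,0,0,0,0],[0.55,0,0.005,-0.03,0,0,-5],[0.55,0,0,-0.09,0,0,-15],[0.55,0,-0.01,-0.15,0,0,-25],[0.55,0,-0.02,-0.2,0,0,-35],[0.55,0,-0.03,-0.25,0,0,-45],[0.55,0,-0.03,-0.25,0,0,-55],[0.55,0,-0.03,-0.25,0,0,-65],[0.55,0,-0.03,-0.25,0,0,-75]])

```text
clock: 40.8
position: [595.1, 23.5, 329.0]
ee_rot: [-0.6, 0.8, 0.0, -0.0]
contact_force: [-0.1, -0.0, -0.0]
gripper_width: 47.2
grasp_force: 0.0
```

Call:
servo_tool(increments=[[0.55,0,0,0,0,0,-10],[0.55,0,0,0,0,0,-15],[0.55,0,0,0,0,0,-15]])

```text
clock: 41.18
position: [595.2, 23.6, 329.0]
ee_rot: [-0.697, 0.717, 0.0, -0.0]
contact_force: [0.5, 0.1, 0.0]
gripper_width: 47.0
grasp_force: 0.0
```

```bash
python3 -c "
from h import *
c=cam('wrist'); save(c,'w6.png',(150,30,430,330),2)
for t,z in [('catch_top',74),('knob_grip',96),('fin_grip',93)]: print(t,[(round(d['p'],2),np.round(d['centre']),np.round(ray(c,d['centre'],z)[:2],1)) for d in arm.spot_point('wrist',t)])
plan((543.3,-18.6,79,264))"
```

```text
catch_top [(0.7, array([225., 224.]), array([654.4,  83.1]))]
knob_grip [(0.41, array([223., 222.]), array([652.9,  73. ]))]
fin_grip [(0.61, array([274., 205.]), array([596.6,  56.6]))]
at [595.2  23.9 329.3] head -91.66 j [ 0.31  0.29  0.1  -0.   -1.39 -0.34] t 41.4 F [-0.2  0.1 -0.4] w 47.4 tilt [-0. -0.]
(543.3, -18.6, 79, 264) -> [0.044  0.0507 0.2503] az 4.34
```

View pics/w6.png

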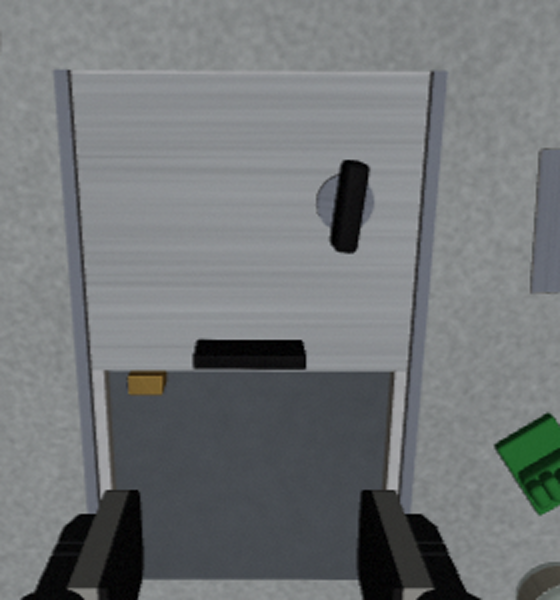

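The gate is home, and the brass catch shows sprung up behind its edge at (146,383). The knob wing runs from (355,163) to (344,250).

```bash
python3 -c "
from h import *
c=cam('wrist')
a,b=[ray(c,np.array(p)/2+[150,30],104)[:2] for p in [(356,163),(343,244)]]
print(a,b,(a+b)/2,np.degrees(np.arctan2(*(a-b)[::-1])))"
```

```text
[542.1407586  -39.44532537] [547.94436299  -0.73600652] [545.04256079 -20.09066594] -98.52672183018073
```

Call:
servo_tool(increments=[[0.55,0.0446,0.0499,0.05,0,0,6],[0.55,0.0446,0.0499,0.11,0,0,6],[0.55,0.0446,0.0499,0.17,0,0,6],[0.55,0.0446,0.0499,0.21,0,0,6],[0.55,0.0446,0.0499,0.24,0,0,6],[0.55,0.0446,0.0499,0.2503,0,0,6],[0.55,0.0446,0.0499,0.2503,0,0,6],[0,0.0446,0.0499,0.2503,0,0,6],[0,0.0446,0.0499,0.2503,0,0,6],[0,0.0446,0.0499,0.2503,0,0,6],[0,0.0446,0.0499,0.2503,0,0,6]])

```text
clock: 42.8
position: [543.7, -18.9, 80.7]
ee_rot: [-0.659, 0.752, 0.0, 0.0]
contact_force: [-3.3, 2.0, 4.3]
gripper_width: 11.0
grasp_force: 59.3
```

```bash
python3 -c "
from h import *
plan((544,-19.2,79,178.4)); print(arm.read_state()['wrist_torque'])"
```

```text
at [543.7 -18.9  80.7] head -97.6 j [ 0.26  0.41 -0.39 -0.   -0.78 -0.4 ] t 42.8 F [-3.3  2.   4.3] w 11.0 tilt [0. 0.]
(544, -19.2, 79, 178.4) -> [ 0.0002 -0.0003  0.0017] az 84.0
[ 0.47854263  0.97688543 -0.02231708]
```

Call:
servo_tool(increments=[[0,0,0,0,0,0,8],[0,0,0,0,0,0,17],[0,0,0,0,0,0,26],[0,0,0,0,0,0,35],[0,0,0,0,0,0,44],[0,0,0,0,0,0,53],[0,0,0,0,0,0,62],[0,0,0,0,0,0,70],[0,0,0,0,0,0,77],[0,0,0,0,0,0,82],[0,0,0,0,0,0,85],[0,0,0,0,0,0,85]])

```text
clock: 44.3
position: [542.0, -17.1, 80.7]
ee_rot: [0.022, 1.0, 0.001, -0.001]
contact_force: [-8.9, 11.0, 9.9]
gripper_width: 11.1
grasp_force: 60.0
```

```bash
python3 -c "
from h import *
plan((544,-19.2,79,178.4)); print(arm.read_state()['wrist_torque'])"
```

```text
at [542.  -17.1  80.7] head 177.45 j [ 0.27  0.41 -0.39 -0.   -0.78 -1.88] t 44.3 F [-8.9 11.   9.9] w 11.1 tilt [-0.003  0.002]
(544, -19.2, 79, 178.4) -> [-0.0021 -0.002   0.0017] az -0.95
[3.1778512  2.60265308 0.27824449]
```

Call:
servo_tool(increments=[[0,0,0,0,0,0,2],[0,0,0,0,0,0,4],[0,0,0,0,0,0,4],[0,0,0,0,0,0,1],[0.55,0,0,0,0,0,1],[0.55,0,0,0,0,0,1],[0.55,0,0,-0.03,0,0,0],[0.55,0,0,-0.09,0,0,0],[0.55,0,0.01,-0.15,0,0,0],[0.55,-0.03,0.02,-0.2,0,0,0],[0.55,-0.05,0.04,-0.25,0,0,0],[0.55,-0.05,0.04,-0.25,0,0,0]])

```text
clock: 45.8
position: [598.9, 19.1, 333.7]
ee_rot: [0.023, 1.0, 0.001, 0.005]
contact_force: [0.4, -0.7, -0.4]
gripper_width: 47.1
grasp_force: 0.0
```

```bash
python3 -c "
from h import *
plan((594,20,330,178.4))
c=cam('wrist'); save(c,'w7.png',s=1.4)
t=cam('side'); save(t,'s7.png',(150,120,430,320),2.8)"
```

```text
at [598.9  19.1 333.7] head 177.41 j [ 0.3   0.28  0.11  0.   -1.39 -1.92] t 45.8 F [ 0.4 -0.7 -0.4] w 47.1 tilt [0.01  0.002]
(594, 20, 330, 178.4) -> [0.0049 0.0007 0.0037] az -0.99
```

View pics/w7.png

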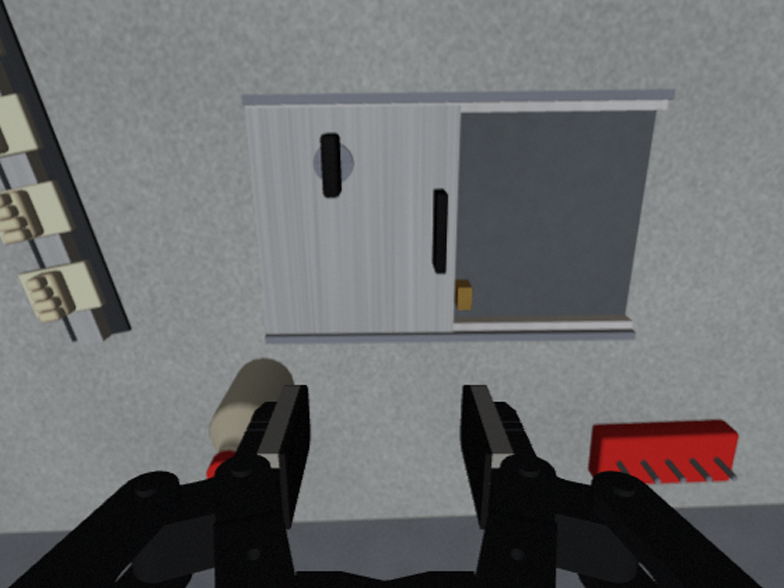

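View pics/s7.png

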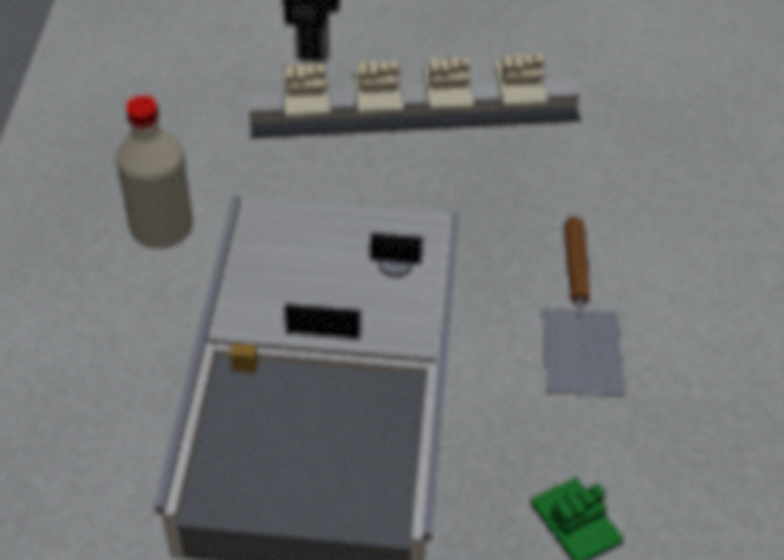

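The knob wing at (331,165) now lies parallel to the fin at (440,231). The catch is up at (463,295), all four casts stand on the rail, and the bystanders have not moved.

```bash
python3 -c "
from bench import arm
print(arm.job_done())"
```

```text
the job is handed in; nothing more can be done
None
```

I handed the job in at about 46 s: all four casts stand on the rail, the gate is shut with its catch up, and the knob is turned to its stop. The last pictures show the bottle and spatula unmoved; the jar was out of view in them.

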